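# Close the refilled wipe dispenser

## Robot

A 6-joint arm with a two-finger parallel gripper is mounted at the origin on the work surface. World frame = base frame: x ahead of the robot, y to its left, z up, the work surface at z = 0. Lengths are in m, angles in rad, forces in N, time in s.
With the tool pointing down it reaches from about 0.35 to 0.95 m from the base axis. Payload 17.4 kg.
Tool frame: the origin (TCP) lies midway between the tips of the shut fingers; the grasp point (between the pads) lies 19 mm behind it; z points along the fingers, y is the line along which they close (so a half turn about z gives the same grasp; the last joint's range is limited). The gripper opens to 93 mm and grips with 3 to 60 N. Pads are 15 mm wide; open, the fingers measure 128 mm over their backs; the gripper's body (75 mm by 188 mm) begins 65 mm behind the grasp point.
Start: joints at [1.238, 0.116, 1.442, -0, 1.584, -0.038], TCP at [0.196, 0.646, 0.219] pointing down, gripper open.
Joint ranges: [-2.83, 2.83], [-0.83, 2.19], [0.07, 2.5], [-1.14, 4.28], [0.01, 3], [-2.97, 2.97]. Speed limits (rad/s): [1.89, 1.89, 2.22, 3.14, 3.14, 3.14].

## Interface

Orientations are given as a unit quaternion [w, x, y, z].
In Python, from cell import ctrl, imaging gives the robot as it stands.
- The arm moves only by the tool step_arm, never from a script. Its argument "moves" is a list of rows, each a list of 7 numbers: the shift along the tool's x, y, z in mm, then the turn, a rotation vector about the tool's x, y, z in rad, then the opening, from 0 (shut) to 1 (fully open). A call has 1 to 12 rows; each row shifts and turns the commanded pose from where the row before left it, along the tool's axes as they then stand; what a row does not reach is not made up. A row lasts 1/8 s, in which the tool goes at most 62.5 mm and 10.7 degrees, less where a joint would pass 70% of its speed; a pose out of reach is approached as far as the arm can. A call with a gripper value outside its range is refused whole. The fingers move at their own pace and stop on an object; "force" is the grip in N (left out, the last holds). Time passes only in rows, so rows that do not move let the fingers close. It gives the time, the measured TCP pose, the force, the opening and the grip force at its end, in the units of the state.
- ctrl.read_state(): the state, without advancing time (a new reading comes with each control period).
- imaging.get_image(name): name is "scene" or "side" or "wrist"; returns a dict with "img" (480x640x3 uint8, red, green, blue), "fov_y" (degrees; the focal length in pixels is half the picture's height over the tangent of half this angle, whatever the lens; pixels are square), "cx", "cy" (the principal point, pixels), "dist_coeffs" ([k1, k2, p1, p2, k3] as OpenCV has them; the pictures are not rectified), "rvec" (rotation vector, rad) and "tvec" (3), from world to camera coordinates, as OpenCV has them. Camera axes: x right, y down, z forward; pixel columns grow to the right and rows downward; lengths in m; the calibration is good to about 2 mm. A picture is of the moment at which its call begins. There is no depth.
- ctrl.finish_job(): hands the job in; it is judged then, once.
Trained networks look in the newest picture that a camera, given by its name, has taken for a name from the list of things; names that differ only in an ending like _2 or _b are one class to them, and where a whole thing is asked for, a point or a joint stands for the part that bears it (a point fixed in the world has none). Each returns a list of dicts, best first, with "confidence" (0 to 1); they miss things now and then, are a little off and sometimes report something else, mostly with a low value. They report only what shows in the picture. A call takes as long as a camera call. They do not tell look-alikes from the thing itself.
- imaging.regions_of(camera, name): "mask" (480x640 bool, what is visible of it) and "centre" ([column, row] in pixels, amid what is visible of it).
The state is a dict: "clock": time; "qpos": joint angles; "joint_velocities": joint speeds; "joint_efforts": joint torques, N m; "position": TCP position; "eef_rot": TCP orientation; "contact_force": force on the tool from outside, world axes, zero at the start; "ft_torque": the same for the moment, N m; "opening": finger opening in m; "grip_force": force on a finger pad.
Only numpy, scipy, OpenCV 4.12 (cv2) and the standard library are available. Lean on these libraries where they do the work, as an engineer would, in place of code of your own. Each camera call takes 0.05 s, during which the arm holds its last target. There are 200 camera calls.

## Task

The wipe dispenser has its new refill in; put its slide cover back on. Lay the cover flat with its four lugs in the rail notches, then slide it towards the push head until you feel its spring tab click behind the catch ledge and the cover is fully home. Push no harder than the click needs, do not ram the cover against the push head, and leave the plier, scrubber box and pick set where they are.

Things in the scene. Friction and masses are not known exactly. Their poses are not given: they have to be found in the camera images.
- dispenser: Grey plastic wipe dispenser screwed to the shelf, 257 long (x), 134 wide (y), 92 mm high. Origin: centre of its underside. Its push head (92 high) fills x -132 to -75 mm. Behind it an open trough, 73 high, holds the white refill tub. In each side wall runs a rail channel: ledge at z 62 (|y| 44 to 59), lip above it at z 68 to 73 (|y| 52 to 67), so 6 mm high.
- lay_in (a point): Where the cover's origin lies when its lugs drop into the notches; axes as the dispenser's. Dispenser x +35, y 0, z 56 mm. The lips are cut by a notch 23 mm long at dispenser x -34 to -11 and at 66 to 89 mm, on both sides, with flared outer walls: 4 mm play either way along x, 2 mm along y. From here the cover slides 35 mm to dispenser -x.
- home (a point): Where the cover's origin lies when fully home: dispenser x 0, y 0, z 56 mm (2 mm side play, 1 mm height play). There its front edge butts against the push head.
- catch (a point): Top edge of the catch ledge on the trough's rear deck: dispenser x 80, y 0, z 61.5 mm. 32 mm wide. Its upright locking face at x 80 looks towards the push head; behind it a ramp falls to z 56 at x 90. The deck is at z 54.
- cover: Loose grey slide cover, 0.13 to 0.24 kg, lying right way up. Plate x -75 to 72, y -50 to 50, z 6 to 11 mm, on two 6 mm runners (y 36 to 39, -39 to -36); origin: centre, at the runners' feet. Four lugs, 15 long, reach out to |y| 57 at x -65 to -50 and 35 to 50. Its +x end, with the spring tab, goes away from the push head: axes parallel to the dispenser's.
- grip (a point): Middle of the grip rib across the cover's top: cover x 0, y 0, z 23 mm; axes as the cover's. The rib is 14 mm thick (x), 56 mm long (y) and stands 24 mm above the plate, from cover z 11 to 35.
- tab (a joint): Spring tab: tongue 22 wide hinged at cover x 27; its barbed nose slopes down from cover x 67 to its point at x 78, z 1 mm. In rad: 0 at rest, grows as the nose bends up (to 0.04 - 0.1) over the catch in the last 11 mm of the slide; snaps back 2 mm before home. The push then rises to 10 - 25 N, drops at the click, and rises hard at the push head.
- plier: Steel master link plier with black grips, 160 mm long, 16 mm high, lying flat behind the work; leave alone. Origin: on the shelf near the pivot; jaws to +y.
- scrubber: Black plastic drivetrain scrubber box, 60 by 124 mm, 104 mm high over its knob, with a handle stub to +x; leave alone. Origin: centre of its underside.
- picks: Wooden block 42 by 104 by 42 mm with four stainless picks standing in it, 130 mm high; leave alone. Origin: centre of its underside.
- head: Push head of the dispenser, the block at its front (dispenser x -132 to -75, 134 wide, 92 mm high) with the push paddle; its rear face at dispenser x -75 is the cover's end stop and bears 30 N. Origin and axes: the dispenser's. The cover may press on the dispenser as a whole with 60 N (all contacts added up).
Mind the look-alikes: they are no part of the job. What is shaped like the cover but red is not meant.

How it is judged:
By the outcome, as a careful person would: the job done as asked, in the order asked, and still so for the second after the job is handed in, with the robot touching nothing.
It also fails if it takes over 64 s, if anything falls off the work surface, if the arm or the gripper's body presses on something with over 40 N, if the wrist force passes 120 N, or if a joint passes its speed limit or range.

## Working session

There is one attempt and no reset: what is moved stays moved. The work goes in short steps, Python scripts to look and compute and a tool call to move; the robot and the scene stay as the last step left them, time stands still between calls to the robot, and variables do not carry over. Pictures are saved under pics/ and viewed, at most 10 in all, crops included, and the job is handed in when it is done.

Besides the shell and the picture viewer there is one more tool, called after "Request:" by a JSON object that holds its "method" and its "body", one argument or row to a line. step_arm: Moves the arm, as the interface text tells. Its arguments: {"type":"object","properties":{"moves":{"type":"array","items":{"type":"array","items":{"type":"number"}}},"force":{"type":"number"}},"required":["moves"]}

```bash
mkdir -p pics; ls; cat > h.py <<'E'
import numpy as np, cv2
from cell import ctrl, imaging
def cam(n):
    d=imaging.get_image(n); h=d["img"].shape[0]
    f=h/2/np.tan(np.radians(d["fov_y"])/2)
    d["K"]=np.array([[f,0,d["cx"]],[0,f,d["cy"]],[0,0,1.]]); d["D"]=np.array(d["dist_coeffs"],float)
    d["rvec"]=np.array(d["rvec"],float);d["tvec"]=np.array(d["tvec"],float)
    return d
def proj(d,P): return cv2.projectPoints(np.array(P,float).reshape(-1,1,3),d["rvec"],d["tvec"],d["K"],d["D"])[0].reshape(-1,2)
def ray(d,uv,z):
    p=cv2.undistortPoints(np.array(uv,float).reshape(-1,1,2),d["K"],d["D"]).reshape(-1,2)
    R=cv2.Rodrigues(d["rvec"])[0]; c=-R.T@d["tvec"].ravel()
    v=np.c_[p,np.ones(len(p))]@R
    return c+v*((z-c[2])/v[:,2])[:,None]
def save(n,img): cv2.imwrite(f"pics/{n}.png",img[:,:,::-1])
E
python3 - <<'E'
from h import *
for n in ("scene","side","wrist"):
    d=cam(n); save(n+"0",d["img"])
    R=cv2.Rodrigues(d["rvec"])[0]; print(n,"cam",(-R.T@d["tvec"].ravel()).round(3),R[2].round(2))
    for t in ("dispenser","cover","head","picks","scrubber","plier"):
        print(t,[(round(r["confidence"],2),np.round(r["centre"]),int(r["mask"].sum()),ray(d,[r["centre"]],0.05)[0].round(3)) for r in imaging.regions_of(n,t)])
s=ctrl.read_state();print(s)
E
```

```text
pics
scene cam [ 1.298 -0.161  1.167] [-0.57  0.08 -0.81]
dispenser [(0.98, array([404., 242.]), 7277, array([0.548, 0.137, 0.05 ])), (0.72, array([467., 327.]), 2186, array([0.779, 0.224, 0.05 ]))]
cover [(0.69, array([277., 253.]), 2403, array([ 0.541, -0.158,  0.05 ])), (0.68, array([217., 185.]), 1812, array([ 0.317, -0.289,  0.05 ])), (0.6, array([183., 253.]), 2286, array([ 0.512, -0.373,  0.05 ]))]
head [(0.82, array([389., 202.]), 1613, array([0.425, 0.125, 0.05 ]))]
picks [(0.86, array([250., 356.]), 1333, array([ 0.785, -0.235,  0.05 ]))]
scrubber [(0.96, array([468., 325.]), 2175, array([0.777, 0.228, 0.05 ])), (0.69, array([389., 202.]), 1571, array([0.426, 0.125, 0.05 ]))]
plier [(0.69, array([344., 348.]), 745, array([ 0.792, -0.042,  0.05 ]))]
side cam [-0.124 -0.68   1.121] [ 0.47  0.45 -0.76]
dispenser [(0.71, array([262., 210.]), 5284, array([0.515, 0.122, 0.05 ]))]
cover [(0.93, array([311., 379.]), 3060, array([ 0.251, -0.299,  0.05 ])), (0.77, array([406., 343.]), 2824, array([ 0.45 , -0.395,  0.05 ])), (0.58, array([340., 277.]), 2117, array([ 0.488, -0.174,  0.
[... 647 characters left out ...]
821561e+00,  1.15991487e-01,  1.44158339e+00,  1.29258991e-05,
        1.58402246e+00, -3.77889501e-02]), 'joint_velocities': array([-1.05448155e-03,  6.66783466e-05, -4.91691084e-04,  7.80905058e-04,
       -6.01553579e-04,  2.01719599e-04]), 'joint_efforts': array([ 4.87066281e-03, -7.21040583e+01, -6.22766519e+01,  7.81930564e-02,
        1.84908434e-02, -5.82020363e-06]), 'position': array([0.196114  , 0.64588712, 0.2186622 ]), 'eef_rot': array([-6.78270682e-06,  1.46862669e-01,  9.89156892e-01, -1.10984198e-06]), 'contact_force': array([-0.46981248, -0.23508695,  0.36296315]), 'ft_torque': array([-0.05894093, -0.04493616,  0.05386713]), 'grip_force': 0.0, 'opening': 0.09311357980334702}
```

View pics/scene0.png

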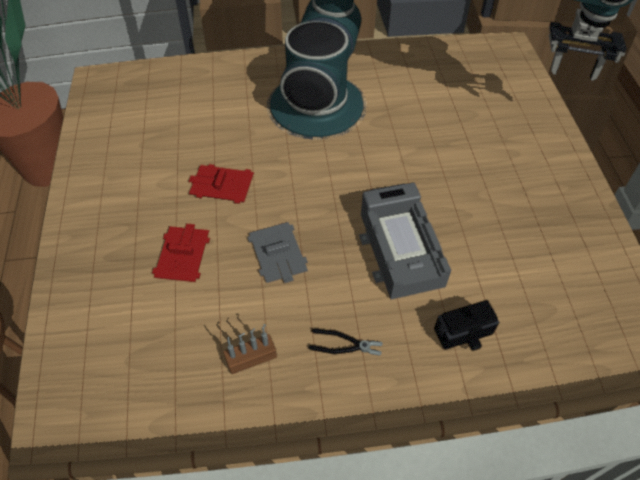

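View pics/side0.png

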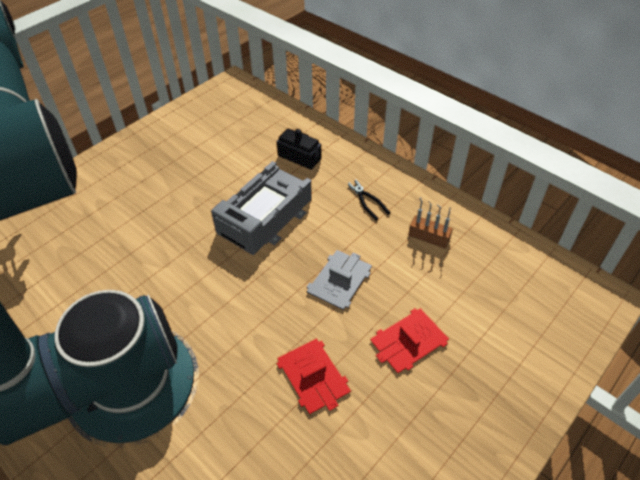

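The grey cover is at about (277,253) in scene, with its tab towards +x. The two red ones are look-alikes. The dispenser's head faces the robot. Next I'll fit poses by silhouette.

```bash
cat > fit.py <<'E'
from h import *
from scipy.optimize import minimize
B=lambda x0,x1,y0,y1,z0,z1:[(x,y,z) for x in(x0,x1) for y in(y0,y1) for z in(z0,z1)]
COVER=[B(-75,72,-50,50,6,11),B(-7,7,-28,28,11,35)]+[B(a,a+15,s*50,s*57,6,11) for a in(-65,35) for s in(-1,1)]+[B(60,78,-11,11,4,9)]
DISP=[B(-132,-75,-67,67,0,92),B(-75,125,-67,67,0,73)]
SS=2
def sil(d,boxes,p):
    c,s=np.cos(p[2]),np.sin(p[2]); m=np.zeros((480*SS,640*SS),np.uint8)
    z=p[3] if len(p)>3 else 0
    for b in boxes:
        b=np.array(b)/1000; w=np.c_[p[0]+c*b[:,0]-s*b[:,1],p[1]+s*b[:,0]+c*b[:,1],b[:,2]+z]
        q=(proj(d,w)+.5)*SS-.5
        cv2.fillConvexPoly(m,cv2.convexHull(np.round(q*16).astype(np.int32)),1,shift=4)
    return m>0
def fit(views,boxes,p0):
    V=[(d,cv2.resize(m.astype(np.uint8),None,fx=SS,fy=SS,interpolation=0)>0) for d,m in views]
    def cost(p):
        r=0
        for d,m in V:
            t=sil(d,boxes,p); r+=1-(t&m).sum()/(t|m).sum()
        return r/len(V)
    best=None
    for y in (-.25,0,.25):
        q=np.array(p0)+[0,0,y]
        r=minimize(cost,q,method="Nelder-Mead",options=dict(initial_simplex=q+np.vstack([np.zeros(3),np.diag([.02,.02,.15])]),xatol=2e-4,fatol=1e-5))
        if best is None or r.fun<best.fun: best=r
    return best.x.round(4),round(1-best.fun,3)
def pick(n,t,p,z=.03,tol=.07):
    d=cam(n)
    c=[(np.linalg.norm(ray(d,[r["centre"]],z)[0,:2]-p[:2]),r) for r in imaging.regions_of(n,t)]
    c=[r for e,r in c if e<tol]
    return (d,c[0]["mask"]) if c else None
E
python3 - <<'E'
from fit import *
for t,b,p,z in (("cover",COVER,[.51,-.165,0],.02),("dispenser",DISP,[.54,.135,0.1],.06)):
    v=[pick(n,t,p,z) for n in("scene","side")]; v=[x for x in v if x]
    print(t,len(v),fit(v,b,p),[fit([x],b,p) for x in v])
E
```

```text
cover 2 (array([ 0.5097, -0.1552,  0.2003]), np.float64(0.952)) [(array([ 0.509 , -0.156 ,  0.2116]), np.float64(0.956)), (array([ 0.5101, -0.1543,  0.2   ]), np.float64(0.956))]
dispenser 2 (array([0.5367, 0.1372, 0.1146]), np.float64(0.915)) [(array([0.5344, 0.1367, 0.1066]), np.float64(0.936)), (array([0.5441, 0.1386, 0.1051]), np.float64(0.901))]
```

Request:
{"method": "step_arm", "body": {
  "moves": [
    [-39,-32,-5,0,0,0,1],
    [-39,-32,-5,0,0,0,1],
    [-39,-32,-5,0,0,0,1],
    [-39,-32,-5,0,0,0,1],
    [-39,-32,-5,0,0,0,1],
    [-39,-32,-5,0,0,0,1],
    [-39,-32,-5,0,0,0,1],
    [-39,-32,-5,0,0,0,1],
    [-39,-32,-5,0,0,0,1],
    [-39,-32,-5,0,0,0,1],
    [-39,-32,-5,0,0,0,1],
    [-39,-32,-5,0,0,0,1]
  ]
}}

```text
clock: 2.95
position: [0.5331, 0.1409, 0.279]
eef_rot: [0.0, 0.147, 0.989, 0.0]
contact_force: [0.6, 0.2, -0.4]
opening: 0.0929
grip_force: 0.0
```

Request:
{"method": "step_arm", "body": {
  "moves": [
    [0,0,0,0,0,0.167,1],
    [0,0,0,0,0,0.167,1],
    [0,0,0,0,0,0.167,1],
    [0,0,0,0,0,0.167,1],
    [0,0,0,0,0,0.167,1],
    [0,0,0,0,0,0.167,1],
    [0,0,0,0,0,0.164,1],
    [0,0,0,0,0,0,1],
    [0,0,0,0,0,0,1]
  ]
}}

```text
clock: 4.08
position: [0.5324, 0.1425, 0.2787]
eef_rot: [-0.0, 0.666, 0.746, 0.0]
contact_force: [-0.5, 0.1, 0.4]
opening: 0.0927
grip_force: 0.0
```

```bash
python3 - <<'E'
from fit import *
s=ctrl.read_state();print(s["clock"],s["position"],s["eef_rot"],s["qpos"])
p=[.537,.137,.11]
d=cam("wrist"); img=d["img"].copy()
r=imaging.regions_of("wrist","dispenser"); print([(x["confidence"],x["mask"].sum()) for x in r])
m=sil(d,DISP,p)[::2,::2].astype(np.uint8)
cv2.drawContours(img,cv2.findContours(m,0,1)[0],-1,(0,255,0),1)
save("w1",img)
E
```

```text
4.075 [0.53235403 0.14249771 0.27867915] [-2.02550803e-06  6.65738487e-01  7.46185142e-01  2.78402198e-05] [ 2.15235533e-01 -1.63981024e-01  1.62043615e+00  3.61886448e-05
  1.68509482e+00  1.01409465e-01]
[(0.87, np.int64(26263))]
```

View pics/w1.png

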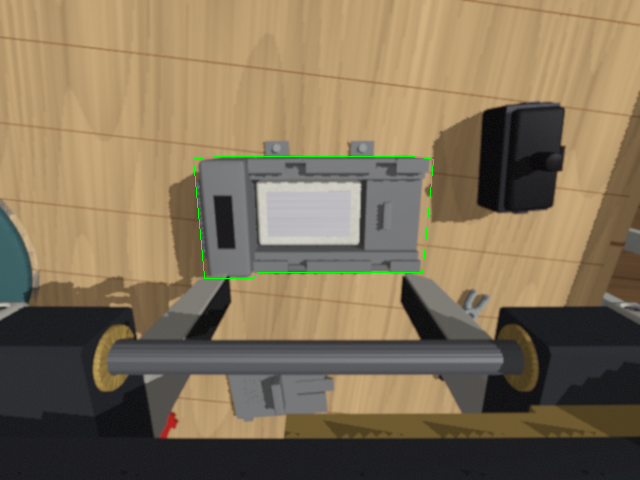

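The wrist view shows the dispenser at columns 200–430, rows 158–275. The fit is close, so I'll rectify onto the lip plane to refine it.

```bash
cat >> fit.py <<'E'
def top(d,p,z,x0,x1,y0,y1,s,p0z=0):
    # rectified view in object frame at height z: col=(x-x0)*s, row=(y1-y)*s  (mm)
    X,Y=np.meshgrid(np.arange(x0,x1,1/s),np.arange(y1,y0,-1/s)); c,sn=np.cos(p[2]),np.sin(p[2])
    w=np.c_[p[0]+(c*X-sn*Y).ravel()/1e3,p[1]+(sn*X+c*Y).ravel()/1e3,np.full(X.size,z/1e3)]
    q=proj(d,w).reshape(*X.shape,2).astype(np.float32)
    return cv2.remap(d["img"],q[...,0],q[...,1],cv2.INTER_CUBIC)
E
python3 - <<'E'
from fit import *
p=[.537,.137,.11]
d=cam("wrist"); np.save("wd.npy",d,allow_pickle=True)
a=top(d,p,73,-140,130,-75,75,2.9)
def L(x0,y0,x1,y1): cv2.line(a,tuple(int(round(v)) for v in((x0+140)*2.9,(75-y0)*2.9)),tuple(int(round(v)) for v in((x1+140)*2.9,(75-y1)*2.9)),(0,255,0),1)
for x in(-34,-11,66,89,125): 
    for s in(1,-1): L(x,s*52,x,s*67)
for s in(1,-1): L(-75,s*52,125,s*52); L(-75,s*67,125,s*67)
save("top1",a); print(a.shape)
E
```

```text
(435, 783, 3)
```

View pics/top1.png

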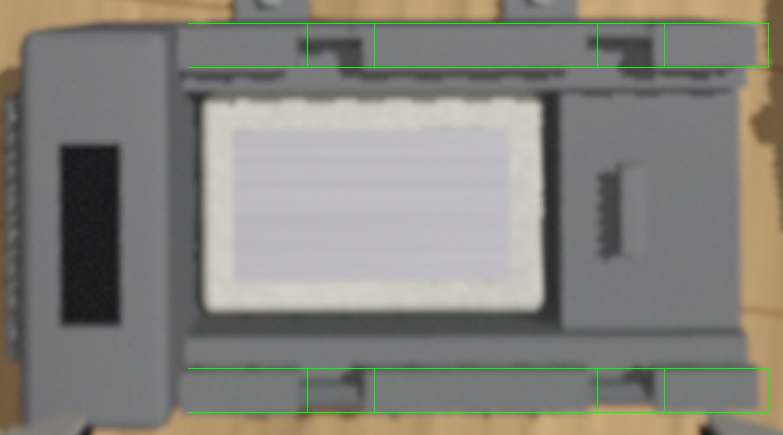

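The lips line up in y. In x the notches and rear end sit about 4 mm further towards -x than drawn. I'll check the yaw from the wood/grey edges, and measure the rear end.

```bash
python3 - <<'E'
from fit import *
d=np.load("wd.npy",allow_pickle=True).item()
p=[.533,.1366,.11]
a=top(d,p,73,-140,130,-80,80,4).astype(float); sat=a[...,0]-a[...,2]
xs=np.arange(-140,130,.25)
def edge(prof):  # strongest step, subpixel
    g=np.abs(np.gradient(cv2.GaussianBlur(prof.reshape(-1,1),(1,0),3) if 0 else np.convolve(prof,np.ones(7)/7,'same')))
    i=g[6:-6].argmax()+6; w=g[i-5:i+6]; return (w*np.arange(i-5,i+6)).sum()/w.sum()
for y0,y1,n in((58,74,"up"),(-74,-58,"low")):
    r=slice(int((80-y1)*4),int((80-y0)*4))
    for x0,x1 in((-5,110),):
        X=np.arange(x0,x1,1); Y=np.array([y1-edge(sat[r,int((x+140)*4)])/4 for x in X])
        k=np.abs(Y-np.median(Y))<1.5; f=np.polyfit(X[k],Y[k],1); print(n,k.sum(),"slope",f[0],"y at 50",np.polyval(f,50))
for y in(62,58,-58,-62):
    print("rear x at y",y,110+edge(sat[int((80-y)*4),int(250*4):int(268*4)])/4)
# head rear-top edge at z92, catch
b=top(d,p,61.5,60,100,-25,25,8); save("catch",b)
s=ctrl.read_state(); print(s["position"])
E
```

```text
up 95 slope 0.003581293965122061 y at 50 68.12081104134532
low 90 slope 0.005786402043408291 y at 50 -67.31333307074807
rear x at y 62 124.62041719342605
rear x at y 58 124.97154471544715
rear x at y -58 125.3045751633987
rear x at y -62 125.52845528455285
[0.53234823 0.14247866 0.27864212]
```

Request:
{"method": "step_arm", "body": {
  "moves": [
    [-36.6,-7,5,0,0,0,1],
    [-36.6,-7,5,0,0,0,1],
    [-36.6,-7,5,0,0,0,1],
    [-36.6,-7,5,0,0,0,1],
    [-36.6,-7,5,0,0,0,1],
    [-36.6,-7,5,0,0,0,1],
    [-36.6,-7,5,0,0,0,1],
    [-36.6,-7,5,0,0,0,1],
    [0,0,0,0,0,-0.087,1],
    [0,0,0,0,0,0,0.6],
    [0,0,0,0,0,0,0.6]
  ]
}}

```text
clock: 5.6
position: [0.5089, -0.1544, 0.2388]
eef_rot: [0.0, 0.634, 0.773, 0.0]
contact_force: [-0.7, -0.1, -1.0]
opening: 0.0776
grip_force: 0.0
```

```bash
python3 - <<'E'
from fit import *
s=ctrl.read_state();print(s["clock"],s["position"],s["eef_rot"],s["contact_force"])
p=[.5097,-.1552,.2]
d=cam("wrist"); np.save("wc.npy",d,allow_pickle=True)
r=imaging.regions_of("wrist","cover"); print([(x["confidence"],x["mask"].sum()) for x in r])
print(fit([(d,r[0]["mask"])],COVER,p))
a=top(d,p,11,-100,100,-70,70,4)
save("top2",a)
E
```

```text
5.6 [ 0.50893377 -0.15439726  0.23876668] [7.38724786e-05 6.34458139e-01 7.72957219e-01 3.48637240e-05] [-0.74647648 -0.08360903 -0.95338236]
[(0.76, np.int64(10497)), (0.75, np.int64(2916)), (0.68, np.int64(7881))]
(array([ 0.5092, -0.1568,  0.2069]), np.float64(0.977))
```

View pics/top2.png

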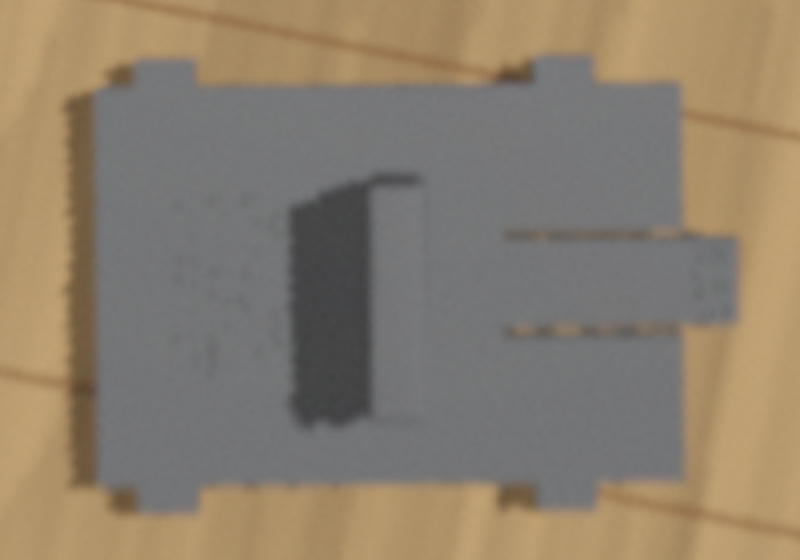

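The rectified view shows the cover's plate at columns 95–683 and the tab right. That puts the cover at (0.509, -0.157) with yaw 0.208.

Request:
{"method": "step_arm", "body": {
  "moves": [
    [-2.3,-0.4,40,0,0,-0.012,0.6],
    [0,0,40,0,0,0,0.6],
    [0,0,40,0,0,0,0.6],
    [0,0,40,0,0,0,0.6],
    [0,0,30,0,0,0,0.6],
    [0,0,15,0,0,0,0.6],
    [0,0,10,0,0,0,0.6],
    [0,0,8,0,0,0,0.6],
    [0,0,0,0,0,0,0.6]
  ]
}}

```text
clock: 6.82
position: [0.509, -0.1571, 0.0157]
eef_rot: [0.0, 0.63, 0.777, -0.0]
contact_force: [-0.0, -0.5, 0.3]
opening: 0.0557
grip_force: 0.0
```

Request:
{"method": "step_arm", "body": {
  "moves": [
    [0,0,0,0,0,0,0.1],
    [0,0,0,0,0,0,0.1],
    [0,0,0,0,0,0,0],
    [0,0,0,0,0,0,0],
    [0,0,0,0,0,0,0],
    [0,0,0,0,0,0,0],
    [0,0,0,0,0,0,0],
    [0,0,0,0,0,0,0]
  ],
  "force": 40
}}

```text
clock: 7.82
position: [0.5089, -0.157, 0.0157]
eef_rot: [0.0, 0.629, 0.777, 0.0]
contact_force: [-0.3, 0.1, 1.7]
opening: 0.014
grip_force: 40.0
```

Request:
{"method": "step_arm", "body": {
  "moves": [
    [0,0,-10,0,0,0,0],
    [0,0,-20,0,0,0,0],
    [0,0,-40,0,0,0,0],
    [0,0,-40,0,0,0,0],
    [0,0,-40,0,0,0,0],
    [0,0,0,0,0,0,0],
    [0,0,0,0,0,0,0]
  ]
}}

```text
clock: 8.7
position: [0.5087, -0.157, 0.1657]
eef_rot: [0.0, 0.63, 0.777, -0.0]
contact_force: [0.9, -0.3, -2.0]
opening: 0.0139
grip_force: 40.0
```

```bash
python3 - <<'E'
from fit import *
s=ctrl.read_state();print(s["clock"],s["position"],s["eef_rot"],s["contact_force"],s["ft_torque"])
d=cam("wrist"); P=s["position"]; yaw=2*np.arctan2(s["eef_rot"][2],s["eef_rot"][1])-np.pi/2; print("yaw",yaw)
a=top(d,[P[0],P[1],yaw],1000*(P[2]-.0157)+11,-100,100,-70,70,4)
save("held",a)
# expected
t=P[:2]; dsp=np.array([.533,.1368]); q=.1147
L=dsp+.035*np.array([np.cos(q),np.sin(q)]); dl=L-t; A=yaw+np.pi/2
print("L",L,"move x,y mm",1e3*(dl@[np.cos(A),np.sin(A)]),1e3*(dl@[np.sin(A),-np.cos(A)]),"turn",-(q-yaw))
E
```

```text
8.7 [ 0.50868569 -0.15697693  0.165679  ] [ 3.42005760e-05  6.29505891e-01  7.76995709e-01 -7.15000233e-06] [ 0.87952011 -0.34561464 -1.95790196] [-0.05889905  0.06305354  0.04603292]
yaw 0.20896207587491888
L [0.56777002 0.1408057 ] move x,y mm 279.04816445404236 119.57247244046482 turn 0.09426207587491889
```

View pics/held.png

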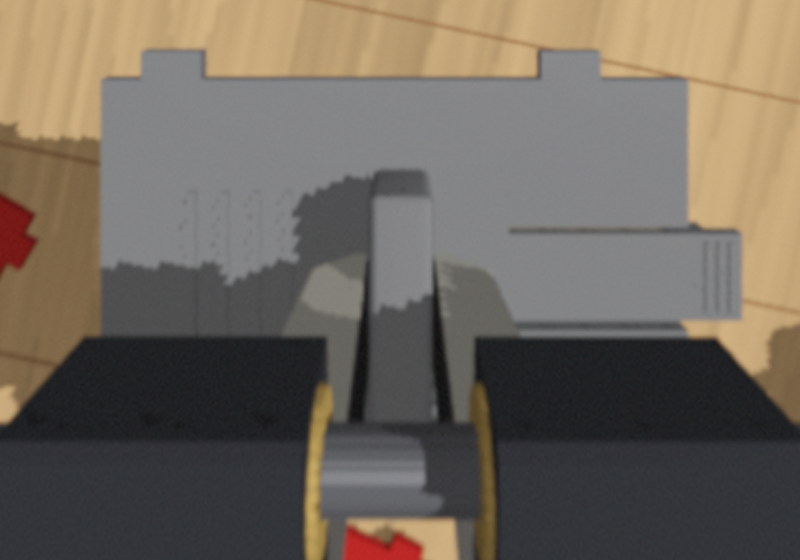

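The held view shows the cover level and centred to within about 0.5 mm. Now carrying it over lay_in.

Request:
{"method": "step_arm", "body": {
  "moves": [
    [20,8.6,0,0,0,0,0],
    [40,17.2,0,0,0,0,0],
    [40,17.2,0,0,0,0,0],
    [40,17.2,0,0,0,0,0],
    [40,17.2,0,0,0,0,0],
    [40,17.2,0,0,0,0,0],
    [38.5,16.4,0,0,0,0,0],
    [20,8.6,0,0,0,0,0],
    [0,0,0,0,0,0.0943,0],
    [0,0,25,0,0,0,0],
    [0,0,20,0,0,0,0],
    [0,0,15,0,0,0,0]
  ]
}}

```text
clock: 10.25
position: [0.5677, 0.1398, 0.104]
eef_rot: [-0.0, 0.665, 0.746, -0.001]
contact_force: [0.1, 0.5, -2.0]
opening: 0.0138
grip_force: 40.0
```

Request:
{"method": "step_arm", "body": {
  "moves": [
    [0,0,0,0,0,0,0],
    [0,0,0,0,0,0,0]
  ]
}}

```text
clock: 10.5
position: [0.5684, 0.1402, 0.1063]
eef_rot: [0.0, 0.665, 0.746, 0.0]
contact_force: [0.5, -0.3, -2.5]
opening: 0.0135
grip_force: 40.0
```

```bash
python3 - <<'E'
from fit import *
s=ctrl.read_state();print(s["clock"],s["position"],s["contact_force"],s["ft_torque"])
P=s["position"]; yaw=2*np.arctan2(s["eef_rot"][2],s["eef_rot"][1])-np.pi/2; print("yaw",yaw)
dsp=np.array([.533,.1368]);q=.1147;v=P[:2]-dsp
print("disp frame mm",1e3*(v@[np.cos(q),np.sin(q)]),1e3*(v@[-np.sin(q),np.cos(q)]))
d=cam("wrist"); a=top(d,[*dsp,q],73,-90,130,-80,80,3.6)
save("over",a)
E
```

```text
10.5 [0.56843359 0.14017825 0.10632767] [ 0.4620718  -0.31672476 -2.53013369] [-0.08515707  0.05830879  0.03111151]
yaw 0.11461720217407523
disp frame mm 35.587394204140935 -0.6992699764756323
```

View pics/over.png

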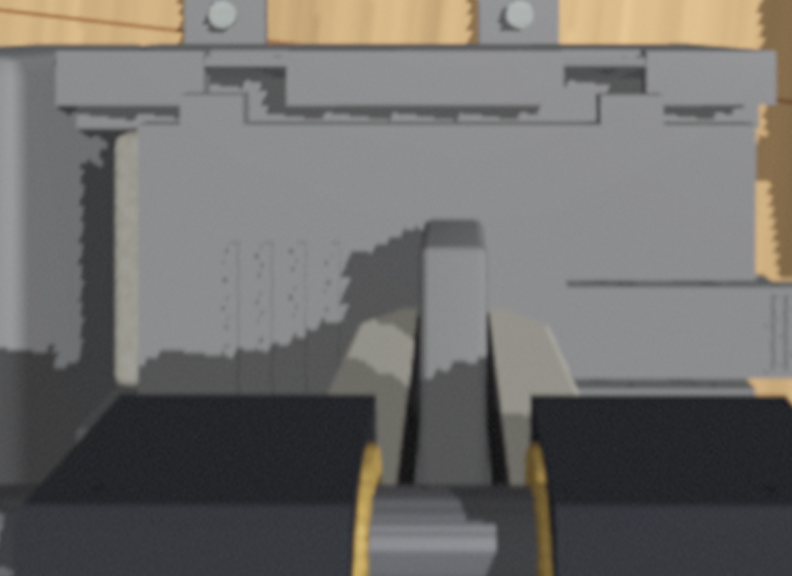

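Over the dispenser, the notches read x -33 to -10 and 67 to 90, so the lugs are aligned within the play. I'll lower it gently.

Request:
{"method": "step_arm", "body": {
  "moves": [
    [0,0,8,0,0,0,0],
    [0,0,8,0,0,0,0],
    [0,0,4,0,0,0,0],
    [0,0,3,0,0,0,0],
    [0,0,2,0,0,0,0],
    [0,0,2,0,0,0,0],
    [0,0,0,0,0,0,0],
    [0,0,0,0,0,0,0]
  ]
}}

```text
clock: 11.55
position: [0.5682, 0.1403, 0.0788]
eef_rot: [0.0, 0.665, 0.746, 0.0]
contact_force: [0.1, -0.5, -1.6]
opening: 0.0136
grip_force: 40.0
```

Already 4 mm inside the notches with no contact. Continuing down.

Request:
{"method": "step_arm", "body": {
  "moves": [
    [0,0,2,0,0,0,0],
    [0,0,1.5,0,0,0,0],
    [0,0,1,0,0,0,0],
    [0,0,1,0,0,0,0],
    [0,0,0,0,0,0,0],
    [0,0,0,0,0,0,0]
  ]
}}

```text
clock: 12.3
position: [0.5681, 0.1402, 0.0732]
eef_rot: [0.0, 0.665, 0.746, 0.0]
contact_force: [-0.9, -0.3, -1.8]
opening: 0.0139
grip_force: 40.0
```

Request:
{"method": "step_arm", "body": {
  "moves": [
    [0,0,0.7,0,0,0,0],
    [0,0,0,0,0,0,0],
    [0,0,0.5,0,0,0,0],
    [0,0,0,0,0,0,0]
  ]
}}

```text
clock: 12.8
position: [0.5681, 0.1402, 0.0719]
eef_rot: [-0.0, 0.665, 0.746, -0.0]
contact_force: [-0.2, -0.1, -2.4]
opening: 0.0136
grip_force: 40.0
```

Request:
{"method": "step_arm", "body": {
  "moves": [
    [0,0,0.4,0,0,0,0],
    [0,0,0,0,0,0,0]
  ]
}}

```text
clock: 13.05
position: [0.5682, 0.1402, 0.0717]
eef_rot: [0.0, 0.665, 0.746, 0.0]
contact_force: [-2.1, -0.8, 0.4]
opening: 0.0132
grip_force: 40.0
```

Request:
{"method": "step_arm", "body": {
  "moves": [
    [0,0,0.3,0,0,0,0],
    [0,0,0,0,0,0,0]
  ]
}}

```text
clock: 13.3
position: [0.5682, 0.1402, 0.0717]
eef_rot: [0.0, 0.665, 0.746, 0.0]
contact_force: [-3.9, -1.1, 4.9]
opening: 0.0139
grip_force: 40.0
```

Seated at 0.0717, exactly as predicted. Unloading slightly, then sliding to -x (tool -y).

Request:
{"method": "step_arm", "body": {
  "moves": [
    [0,0,-0.6,0,0,0,0],
    [0,-1,0,0,0,0,0],
    [0,-2,0,0,0,0,0],
    [0,-2,0,0,0,0,0],
    [0,0,0,0,0,0,0]
  ]
}}

```text
clock: 13.92
position: [0.563, 0.1396, 0.0718]
eef_rot: [-0.0, 0.665, 0.746, -0.0]
contact_force: [-0.0, -0.1, -3.0]
opening: 0.0139
grip_force: 40.0
```

Request:
{"method": "step_arm", "body": {
  "moves": [
    [0,-2,0,0,0,0,0],
    [0,-2,0,0,0,0,0],
    [0,-2,0,0,0,0,0],
    [0,0,0,0,0,0,0]
  ]
}}

```text
clock: 14.42
position: [0.5571, 0.139, 0.0719]
eef_rot: [0.0, 0.665, 0.746, 0.0]
contact_force: [0.1, -0.4, -3.1]
opening: 0.0137
grip_force: 40.0
```

Request:
{"method": "step_arm", "body": {
  "moves": [
    [0,-2,0,0,0,0,0],
    [0,-2,0,0,0,0,0],
    [0,-2,0,0,0,0,0],
    [0,-2,0,0,0,0,0],
    [0,-2,0,0,0,0,0],
    [0,0,0,0,0,0,0]
  ]
}}

```text
clock: 15.18
position: [0.5472, 0.1378, 0.0719]
eef_rot: [0.0, 0.665, 0.746, 0.0]
contact_force: [-0.4, 0.2, -2.2]
opening: 0.0137
grip_force: 40.0
```

Request:
{"method": "step_arm", "body": {
  "moves": [
    [0,-1,0,0,0,0,0],
    [0,-1,0,0,0,0,0],
    [0,-1,0,0,0,0,0],
    [0,0,0,0,0,0,0]
  ]
}}

```text
clock: 15.68
position: [0.5444, 0.1375, 0.072]
eef_rot: [0.0, 0.665, 0.746, 0.0]
contact_force: [1.0, -0.2, -1.1]
opening: 0.0136
grip_force: 40.0
```

Request:
{"method": "step_arm", "body": {
  "moves": [
    [0,-1,0,0,0,0,0],
    [0,-1,0,0,0,0,0],
    [0,-1,0,0,0,0,0],
    [0,0,0,0,0,0,0]
  ]
}}

```text
clock: 16.18
position: [0.5416, 0.1372, 0.0722]
eef_rot: [0.0, 0.665, 0.746, 0.0]
contact_force: [5.7, -0.1, 0.6]
opening: 0.0138
grip_force: 40.0
```

Request:
{"method": "step_arm", "body": {
  "moves": [
    [0,-1,0,0,0,0,0],
    [0,-1,0,0,0,0,0],
    [0,0,0,0,0,0,0]
  ]
}}

```text
clock: 16.55
position: [0.5397, 0.1369, 0.0723]
eef_rot: [0.0, 0.665, 0.746, 0.0]
contact_force: [4.1, 1.0, 3.0]
opening: 0.0138
grip_force: 40.0
```

Request:
{"method": "step_arm", "body": {
  "moves": [
    [0,-1,0,0,0,0,0],
    [0,0,0,0,0,0,0]
  ]
}}

```text
clock: 16.8
position: [0.5389, 0.1369, 0.0723]
eef_rot: [0.0, 0.665, 0.746, 0.001]
contact_force: [7.5, 0.5, 1.5]
opening: 0.0138
grip_force: 40.0
```

Request:
{"method": "step_arm", "body": {
  "moves": [
    [0,-0.8,0,0,0,0,0],
    [0,-0.7,0,0,0,0,0],
    [0,0,0,0,0,0,0]
  ]
}}

```text
clock: 17.18
position: [0.5376, 0.1367, 0.0724]
eef_rot: [0.001, 0.665, 0.746, 0.001]
contact_force: [8.8, 1.4, 1.0]
opening: 0.0138
grip_force: 40.0
```

Request:
{"method": "step_arm", "body": {
  "moves": [
    [0,-0.7,0,0,0,0,0],
    [0,0,0,0,0,0,0]
  ]
}}

```text
clock: 17.42
position: [0.537, 0.1367, 0.0723]
eef_rot: [0.001, 0.665, 0.746, 0.001]
contact_force: [10.1, 0.8, -0.4]
opening: 0.0135
grip_force: 40.0
```

Request:
{"method": "step_arm", "body": {
  "moves": [
    [0,-0.5,0,0,0,0,0],
    [0,0,0,0,0,0,0]
  ]
}}

```text
clock: 17.68
position: [0.5366, 0.1366, 0.0724]
eef_rot: [0.001, 0.665, 0.746, 0.001]
contact_force: [10.6, 1.9, -0.1]
opening: 0.0137
grip_force: 40.0
```

Request:
{"method": "step_arm", "body": {
  "moves": [
    [0,-0.5,0,0,0,0,0],
    [0,0,0,0,0,0,0]
  ]
}}

```text
clock: 17.92
position: [0.5361, 0.1365, 0.0723]
eef_rot: [0.001, 0.665, 0.746, 0.001]
contact_force: [11.4, 1.2, -1.1]
opening: 0.0136
grip_force: 40.0
```

Request:
{"method": "step_arm", "body": {
  "moves": [
    [0,-0.5,0,0,0,0,0],
    [0,0,0,0,0,0,0]
  ]
}}

```text
clock: 18.18
position: [0.5356, 0.1365, 0.0724]
eef_rot: [0.001, 0.665, 0.746, 0.001]
contact_force: [10.5, 1.0, -0.0]
opening: 0.0137
grip_force: 40.0
```

Request:
{"method": "step_arm", "body": {
  "moves": [
    [0,-0.5,0,0,0,0,0],
    [0,0,0,0,0,0,0]
  ]
}}

```text
clock: 18.42
position: [0.5339, 0.1363, 0.0717]
eef_rot: [-0.0, 0.665, 0.746, -0.0]
contact_force: [1.9, 1.3, 1.1]
opening: 0.0135
grip_force: 40.0
```

It clicked: force fell from 10.5 N to 1.9 N. About 1–2 mm is left to home, so I'll go in small steps until the first rise.

Request:
{"method": "step_arm", "body": {
  "moves": [
    [0,-0.4,0,0,0,0,0],
    [0,0,0,0,0,0,0]
  ]
}}

```text
clock: 18.68
position: [0.5335, 0.1362, 0.0717]
eef_rot: [-0.0, 0.665, 0.746, -0.0]
contact_force: [-0.1, 0.4, -0.2]
opening: 0.0137
grip_force: 40.0
```

Request:
{"method": "step_arm", "body": {
  "moves": [
    [0,-0.3,0,0,0,0,0],
    [0,0,0,0,0,0,0]
  ]
}}

```text
clock: 18.92
position: [0.5334, 0.1363, 0.0717]
eef_rot: [-0.0, 0.665, 0.746, -0.0]
contact_force: [2.8, 1.8, -2.2]
opening: 0.0136
grip_force: 40.0
```

Request:
{"method": "step_arm", "body": {
  "moves": [
    [0,-0.3,0,0,0,0,0],
    [0,0,0,0,0,0,0]
  ]
}}

```text
clock: 19.18
position: [0.5334, 0.1363, 0.0719]
eef_rot: [0.0, 0.665, 0.746, 0.0]
contact_force: [5.0, 1.0, -2.2]
opening: 0.0136
grip_force: 40.0
```

The position has stopped at 0.5334 while the force rises to 5 N, so the cover butts the head and is home. Unload, open, retreat.

Request:
{"method": "step_arm", "body": {
  "moves": [
    [0,0.4,0,0,0,0,0],
    [0,0,0,0,0,0,0],
    [0,0,0,0,0,0,0.2],
    [0,0,0,0,0,0,0.4],
    [0,0,0,0,0,0,0.5],
    [0,0,0,0,0,0,0.5],
    [0,0,-10,0,0,0,0.5],
    [0,0,-30,0,0,0,0.5],
    [0,0,-50,0,0,0,0.5],
    [0,0,-50,0,0,0,0.5],
    [0,0,-50,0,0,0,0.5],
    [0,0,0,0,0,0,0.5]
  ]
}}

```text
clock: 20.68
position: [0.5345, 0.1364, 0.2669]
eef_rot: [0.002, 0.665, 0.746, 0.003]
contact_force: [-0.5, -0.6, -0.1]
opening: 0.0468
grip_force: 0.0
```

```bash
python3 - <<'E'
from fit import *
s=ctrl.read_state();print(s["clock"],s["position"],s["contact_force"])
d=cam("wrist"); a=top(d,[.533,.1368,.1147],73,-140,130,-75,75,2.9)
save("final",a)
E
```

```text
20.675 [0.53447628 0.13643607 0.26689089] [-0.50458976 -0.55679255 -0.1449156 ]
```

View pics/final.png

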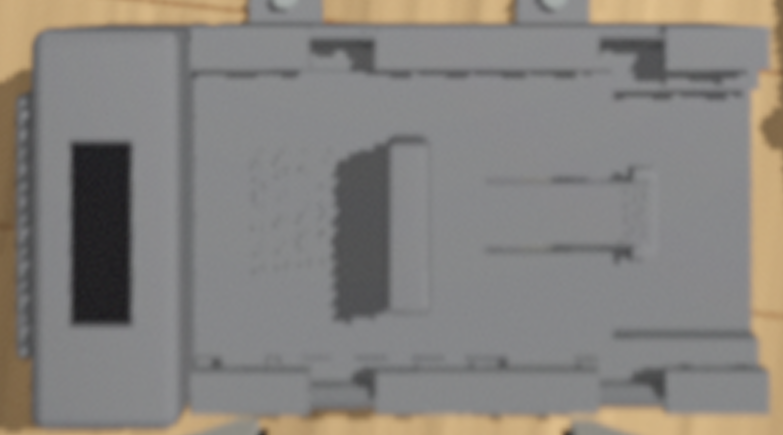

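The cover lies flat in the rails, with its front edge against the head (column 190) and its tab at the catch (column 640). The rails are empty at the notches, so I'm handing in.

```bash
python3 -c "
from cell import ctrl
print(ctrl.finish_job())"
```

```text
the job is handed in; nothing more can be done
None
```

The cover is on and fully home: the tab clicked at about 11 N, the cover then met the push head at about 5 N, and the job is handed in; the arm never went near the plier, scrubber box or pick set.

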